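# Stack the power-cut kit on the shelf board

## Task

Build the power-cut kit on the low aluminium shelf board, one piece after another in this order: stand the deep clear tray in the middle of the board, lengthwise along it; set the black breaker spare in it, upright with its toggle up; stack the shallow clear tray centrally on top so that its stepped foot drops fully home inside the deep tray's rim and closes it; then stand the red torch upright in the shallow tray. Let go of each piece once it is set down, and leave the mug, the door stop, the padlock and the fuse carrier where they are.

Things in the scene. Friction and masses are not known exactly. Their poses are not given: they have to be found in the camera images.
- board: Fixed low shelf board: a bare aluminium plate 160 x 100 mm (x by y) on two dark cross feet, its top 16 mm above the table. Origin: centre of its underside, on the table. x runs along its length. Its place and yaw vary.
- deep_tray: Loose clear plastic tray with a thin white rim, open on top, the taller and longer of the two: outside 140 (x) x 66 (y) x 64 mm high, walls and floor 4 mm (inside 132 x 58 mm, 60 mm deep), about 120 g. Origin: centre of its underside. Gripped across its 66 mm width.
- breaker: Loose black plastic breaker spare: 62 (x) x 26 (y) mm, shoulders 34 mm high, a raised middle 30 mm long up to 40 mm and a grey toggle up to 47 mm; about 120 g; it starts upright. Origin: centre of its underside. It fits into the deep tray only lengthwise (either end first); fingers that hold it by its 62 mm length have room within the tray's 132 mm.
- shallow_tray: Loose clear tray, white rim, the lower, shorter one: 110 (x) x 66 (y) x 30 mm high, 70 g. Lowest 6 mm: a stepped foot 98 x 52 mm (bottom 3 mm: 94 x 48); above it the 66 mm wide body, walls 4 mm, inner floor (102 x 58) 10 mm above the origin. Origin: centre of the foot's underside. Stacked, the body rests on the deep tray's rim (foot has 3 mm side play), origin 58 mm above the deep tray's.
- torch: Loose red press-button torch standing on its tail, lens up: 104 mm high, tail 32 mm across, barrel 28 mm, head 36 mm across from 74 mm up to the lens; about 120 g. Origin: centre of its tail face, z up along it. Can be gripped by the head.
- mug: Bystander: empty white ceramic mug, 80 mm across, 92 mm high, with a handle; loose. Origin: centre of its underside.
- door_stop: Bystander: domed steel door stop, 42 mm across, 28 mm high; loose. Origin: centre of its underside.
- padlock: Bystander: brass padlock lying flat, body 30 x 38 x 18 mm with a steel shackle reaching 40 mm from the origin along x; loose. Origin: underside of its body, centre.
- fuse_carrier: Bystander: white ceramic fuse carrier, 66 x 26 mm, 24 mm high; loose. Origin: centre of its underside.
Not all that is in view belongs to the job. What is shaped like the deep_tray but brown is not meant.

How it is judged:
On the way, in this order (a step that is already met when the one before it is completed fails the run):
1. the deep tray stands on the board, released (z of deep_tray in the frame of board between 0.012 and 0.02 m and horizontal distance between deep_tray and board below 0.015 m and angle between deep_tray's own z axis and vertical below 0.08 rad and angle between the x axis of deep_tray and the x axis of board, either way round below 0.26 rad and contact force between the fingers and deep_tray below 0.1 N), for 0.2 s.
2. the breaker stands in the deep tray on the board, released (z of deep_tray in the frame of board between 0.012 and 0.02 m and horizontal distance between deep_tray and board below 0.015 m and angle between deep_tray's own z axis and vertical below 0.08 rad and angle between the x axis of deep_tray and the x axis of board, either way round below 0.26 rad and z of breaker in the frame of deep_tray between 0 and 0.009 m and x of breaker in the frame of deep_tray between -0.04 and 0.04 m and y of breaker in the frame of deep_tray between -0.02 and 0.02 m and angle between breaker's own z axis and vertical below 0.2 rad and contact force between the fingers and breaker below 0.1 N), for 0.2 s.
3. the shallow tray is fully home on the deep tray, released (z of deep_tray in the frame of board between 0.012 and 0.02 m and horizontal distance between deep_tray and board below 0.015 m and angle between each of deep_tray, shallow_tray's own z axis and vertical below 0.08 rad and angle between the x axis of deep_tray and the x axis of board, either way round below 0.26 rad and z of breaker in the frame of deep_tray between 0 and 0.009 m and x of breaker in the frame of deep_tray between -0.04 and 0.04 m and y of breaker in the frame of deep_tray between -0.02 and 0.02 m and angle between breaker's own z axis and vertical below 0.2 rad and z of shallow_tray in the frame of deep_tray between 0.054 and 0.0615 m and x of shallow_tray in the frame of deep_tray between -0.015 and 0.015 m and y of shallow_tray in the frame of deep_tray between -0.008 and 0.008 m and contact force between the fingers and shallow_tray below 0.1 N), for 0.2 s.
At the end, for the whole second after the job is handed in: Deep tray on the board (15 mm, 0.26 rad); breaker upright on its floor; shallow tray fully home on it (origin 54 to 61.5 mm above the deep tray's, within 15 mm lengthwise, level); torch upright (0.1 rad) on the shallow tray's floor; all four released and at rest (all of step 3 and z of torch in the frame of shallow_tray between 0.006 and 0.014 m and x of torch in the frame of shallow_tray between -0.03 and 0.03 m and y of torch in the frame of shallow_tray between -0.02 and 0.02 m and angle between torch's own z axis and vertical below 0.1 rad and contact force between the fingers and deep_tray below 0.1 N and contact force between the fingers and breaker below 0.1 N and contact force between the fingers and torch below 0.1 N and linear speed of each of deep_tray, breaker, shallow_tray, torch below 0.02 m/s); the robot touches nothing.
It fails at once if the mug is shifted by more than 25 mm (distance of mug from where it was at the start of the episode above 0.025 m).
It fails at once if the door stop is shifted by more than 25 mm (distance of door_stop from where it was at the start of the episode above 0.025 m).
It fails at once if the padlock is shifted by more than 25 mm (distance of padlock from where it was at the start of the episode above 0.025 m).
It fails at once if the fuse carrier is shifted by more than 25 mm (distance of fuse_carrier from where it was at the start of the episode above 0.025 m).
It also fails if it takes over 136 s, if anything falls off the work surface, if the arm or the gripper's body presses on something with over 40 N, if the wrist force passes 120 N, or if a joint passes its speed limit or range.

## Robot

A 6-joint arm with a two-finger parallel gripper is mounted at the origin on the work surface. World frame = base frame: x ahead of the robot, y to its left, z up, the work surface at z = 0. Lengths are in m, angles in rad, forces in N, time in s.
With the tool pointing down it reaches from about 0.35 to 0.775 m from the base axis. Payload 7.3 kg.
Tool frame: the origin (TCP) lies at the very end of the fingers, on their centre line; the grasp point (between the pads) lies 19 mm behind it; z points along the fingers, y is the line along which they close (so a half turn about z gives the same grasp; the last joint's range is limited). The gripper opens to 92 mm and grips with 3 to 60 N. Pads are 19 mm wide; open, the fingers measure 130 mm over their backs; the gripper's body (75 mm by 190 mm) begins 47 mm behind the grasp point.
Start: joints at [-1.419, 0.342, 1.524, -0, 1.275, -0.146], TCP at [0.154, -0.502, 0.227] pointing down, gripper open.
Joint ranges: [-2.53, 2.53], [-0.77, 2.02], [0.04, 2.7], [-1, 4.14], [0.28, 2.66], [-3.11, 3.11]. Speed limits (rad/s): [2.57, 2.57, 3.14, 3.14, 3.14, 3.14].

## Interface

Orientations are given as [roll, pitch, yaw] about the fixed x, y, z axes, in that order (R = Rz(yaw) Ry(pitch) Rx(roll)).
In Python, from cell import robot gives the robot as it stands. The module is installed in compiled form; this text tells all that it offers.
- The arm moves only by the tool arm_command, never from a script. Its argument "moves" is a list of rows, each a list of 3 entries, a list of its own where there are three numbers: the shift along the tool's x, y, z in m, then the turn, a rotation vector about the tool's x, y, z in rad, then the finger opening in m, from 0 to 0.0918. In form: [[[dx, dy, dz], [ax, ay, az], claw], ...]. A call has exactly 5 rows; each row is the pose to reach, as a shift and turn from the pose commanded when the call began, along the tool's axes at that moment; what a row does not reach only later rows make up. A row lasts 1/10 s, in which the tool goes at most 50 mm and 8.59 degrees, less where a joint would pass 70% of its speed; a pose out of reach is approached as far as the arm can. A call with a gripper value outside its range is refused whole. The fingers move at their own pace and stop on an object; "squeeze" is the grip in N (left out, the last holds). Time passes only in rows, so rows that repeat a pose let the fingers close, or fill a call up. It gives the time, the measured TCP pose, the force, the opening and the grip force at its end, in the units of the state.
- robot.observe(): the state, without advancing time (a new reading comes with each control period).
- robot.read_camera(name): name is "scene" or "top" or "wrist"; returns the picture (420x560x3 uint8, red, green, blue); there is no depth.
- robot.camera_model(name): a dict with "fx", "fy", "cx", "cy" (pixels), "k1" (the pictures are not rectified: a ray, as slopes to the right and down, at radius r is drawn at 1 + k1 r^2 times it, then the intrinsics apply), "R" (3x3) and "t" (3): a world point X has camera coordinates R X + t. Camera axes: x right, y down, z forward; pixel columns grow to the right and rows downward; lengths in m; the calibration is good to about 2 mm. A picture is of the moment at which its call begins: read the wrist's pose just before it. camera_model takes no time and is no camera call; for the wrist camera it gives the pose at the moment of the call.
- robot.hand_in(): hands the job in; it is judged then, once.
The state is a dict: "time": time; "qpos": joint angles; "qvel": joint speeds; "joint_efforts": joint torques, N m; "tool_pos": TCP position; "tool_rot": TCP orientation; "contact_force": force on the tool from outside, world axes, zero at the start; "torque": the same for the moment, N m; "opening": finger opening in m; "grip_force": force on a finger pad.
Only numpy, scipy, OpenCV 4.12 (cv2) and the standard library are available. Lean on these libraries where they do the work, as an engineer would, in place of code of your own. Each camera call takes 0.05 s, during which the arm holds its last target. There are 200 camera calls.

## Working session

There is one attempt and no reset: what is moved stays moved. The work goes in short steps, Python scripts to look and compute and a tool call to move; the robot and the scene stay as the last step left them, time stands still between calls to the robot, and variables do not carry over. Pictures are saved under pics/ and viewed, at most 14 in all, crops included, and the job is handed in when it is done.

Besides the shell and the picture viewer there is one more tool, called after "Call:" as name(argument=value, ...), one argument or row to a line, values as JSON. arm_command: Moves the arm, as the interface text tells. Its arguments: {"type":"object","properties":{"moves":{"type":"array"},"squeeze":{"type":"number"}},"required":["moves"]}

```bash
mkdir -p pics; cat > h.py <<'E'
import numpy as np, cv2
from cell import robot
def snap(n,f):
    m=robot.camera_model(n); im=robot.read_camera(n)
    cv2.imwrite('pics/'+f,im[:,:,::-1]); np.savez('pics/'+f[:-4],im=im,**{k:np.array(v) for k,v in m.items()})
    return im,m
def load(f): 
    d=np.load('pics/'+f+'.npz'); return d['im'],{k:d[k] for k in d.files}
def ray(m,u,v):
    K=np.array([[m['fx'],0,m['cx']],[0,m['fy'],m['cy']],[0,0,1]],float)
    p=np.array([(u-m['cx'])/m['fx'],(v-m['cy'])/m['fy']]);q=p.copy()
    for _ in range(20): q=p/(1+m['k1']*(q@q))
    R=np.array(m['R']);t=np.array(m['t'])
    return -R.T@t, R.T@np.array([q[0],q[1],1])
def at(m,u,v,z):
    c,d=ray(m,u,v); return c+d*(z-c[2])/d[2]
def proj(m,X):
    x=np.array(m['R'])@np.array(X)+np.array(m['t']); s=x[:2]/x[2]; s=s*(1+m['k1']*(s@s))
    return np.array([m['fx']*s[0]+m['cx'],m['fy']*s[1]+m['cy']])
def tool():
    s=robot.observe(); return s
E
python3 - <<'E'
from h import *
for n in('scene','top'):
    im,m=snap(n,n+'0.png'); c=-np.array(m['R']).T@np.array(m['t']); print(n,c,m['fx'],m['k1'])
s=robot.observe();print(s)
E
```

```text
scene [ 1.18665016 -0.8752466   0.80417876] 518.7172277909326 0.06943156469287676
top [ 0.3847244  -0.02519856  1.31189569] 417.0633737664063 0.021858136532682298
{'time': 0.1, 'qpos': array([-1.41900947e+00,  3.42653621e-01,  1.52493446e+00, -1.54266827e-05,
        1.27540352e+00, -1.46018352e-01]), 'qvel': array([ 0.00038677, -0.00263112, -0.00071921,  0.00046895, -0.00062709,
        0.0018242 ]), 'joint_efforts': array([ 2.30572623e-03, -4.32002306e+01, -2.44694424e+01,  7.19698844e-02,
        5.25782711e-02, -5.15541547e-05]), 'tool_pos': array([ 0.15399772, -0.50151766,  0.22610964]), 'tool_rot': array([-3.14020645e+00, -1.88951713e-04,  2.97809580e-01]), 'contact_force': array([-0.9921972 , -0.13389446, -0.72739093]), 'torque': array([-0.04874991,  0.02610373, -0.01011656]), 'grip_force': 0.0, 'opening': 0.09217029541480488}
```

View pics/top0.png

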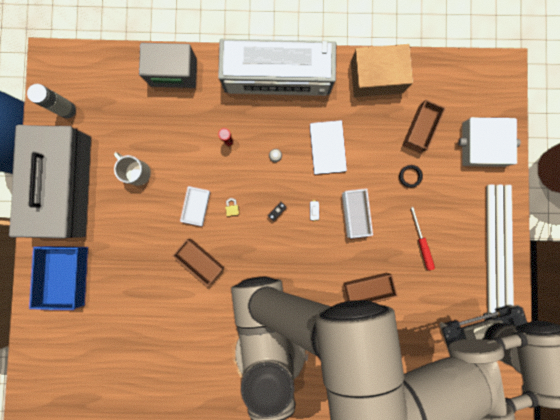

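View pics/scene0.png

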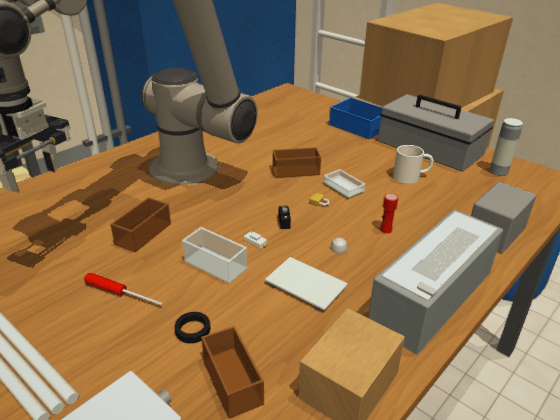

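The top view shows these candidates:
- Deep tray: clear at (357,213). The brown ones at (199,262), (369,288) and (424,126) have the same shape but are not meant.
- Shallow tray: clear and shorter at (195,206).
- Breaker: black at (277,212). The black ring at (410,176) isn't it.
- Torch: red at (225,136). The red thing at (422,240) is a screwdriver.
- Board: aluminium plate at (328,147).

The bystanders are the fuse carrier at (314,210), padlock (232,208), door stop (275,155) and mug (130,170). I'll confirm with one enlarged crop.

```bash
python3 - <<'E'
from h import *
im,m=load('top0')
c=im[115:250,170:390]; cv2.imwrite('pics/c1.png',cv2.resize(c,None,fx=3.6,fy=3.6,interpolation=cv2.INTER_CUBIC)[:,:,::-1])
hsv=cv2.cvtColor(im,cv2.COLOR_RGB2HSV); H,S,V=cv2.split(hsv)
def rect(mask,box,z,name):
    x0,y0,x1,y1=box; k=np.zeros_like(mask); k[y0:y1,x0:x1]=mask[y0:y1,x0:x1]
    cs,_=cv2.findContours(k.astype(np.uint8),0,2); c=max(cs,key=cv2.contourArea)
    P=np.array([at(m,*p[0].astype(float),z)[:2] for p in cv2.convexHull(c)],np.float32)
    r=cv2.minAreaRect(P*1000); e=cv2.boxPoints(r); a=e[1]-e[0];b=e[2]-e[1]; l=a if np.hypot(*a)>np.hypot(*b) else b
    print(name,np.round(r[0],1),np.round(r[1],1),'yaw long',round(float(np.arctan2(l[1],l[0])),3))
g=(S<70)&(V>100)
rect(g,(335,180,380,245),.064,'deep'); rect(g,(175,180,215,235),.03,'shallow'); rect(g,(300,112,355,180),.016,'board')
rect(g,(303,192,325,228),.024,'fuse'); rect(V<70,(262,197,292,228),.036,'breaker'); rect(((H<8)|(H>172))&(S>150),(215,125,240,150),.1,'torch')
rect(g,(262,145,290,165),.015,'stop'); rect((S>170)&(H>18)&(H<35),(220,195,245,220),.018,'padlock')
E
```

```text
deep [ 429.4 -253.5] [144.1  77.7] yaw long 0.134
shallow [441.6 239.2] [ 71.9 114.3] yaw long -0.185
board [ 637.  -168.2] [164.7 103.2] yaw long 0.113
fuse [ 436.2 -128.3] [58.8 24.7] yaw long 0.018
breaker [429.  -13.1] [21.9 52.1] yaw long -0.71
torch [635.3 130.3] [25.1 31.4] yaw long -0.753
stop [607.9  -3.7] [35.7 35.7] yaw long -0.759Traceback (most recent call last):
  File "<stdin>", line 14, in <module>
  File "<stdin>", line 7, in rect
ValueError: max() iterable argument is empty
```

View pics/c1.png

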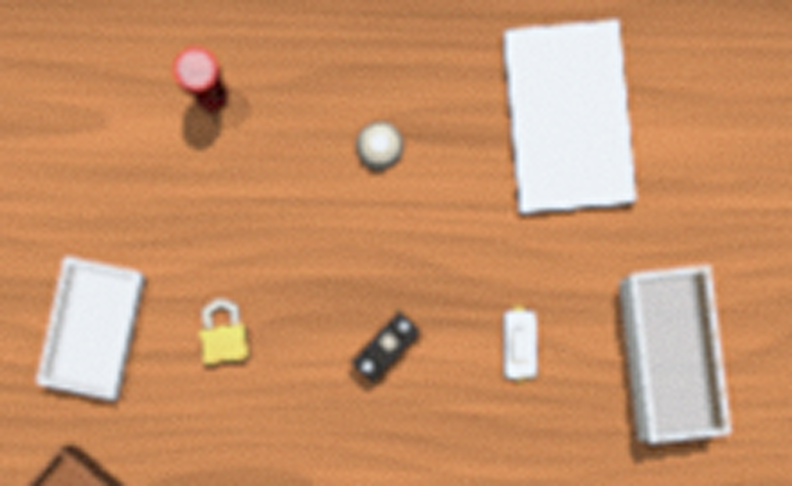

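The crop confirms the clear trays at crop (677,355) and (91,330), the breaker at (386,347), the upright torch with its lens at (197,69), and the board at (570,115). I'll move over the deep tray.

```bash
cat >> h.py <<'E'
from scipy.spatial.transform import Rotation as Ro
def plan(x,y,z,yaw):
    s=robot.observe(); A=Ro.from_euler('xyz',s['tool_rot']); d=A.inv().apply(np.array([x,y,z])-s['tool_pos'])
    best=None
    for k in(0,np.pi,-np.pi):
        v=(A.inv()*Ro.from_euler('xyz',[np.pi,0,yaw+k])).as_rotvec()
        if best is None or np.linalg.norm(v)<np.linalg.norm(best): best=v
    print('pos',s['tool_pos'].round(4),'rot',s['tool_rot'].round(3),'d',d.round(4),'rv',best.round(3),'t',round(s['time'],2),'q6',s['qpos'][5].round(2))
E
python3 - <<'E'
from h import *
plan(.429,-.253,.22,.13)
im,m=load('top0'); print(at(m,224.7,134.2,.104))
E
```

```text
pos [ 0.154  -0.5015  0.2261] rot [-3.14  -0.     0.298] d [ 0.3358 -0.1569  0.0064] rv [-0.001 -0.     0.168] t 0.1 q6 -0.15
[0.65053539 0.14357171 0.104     ]
```

Call:
arm_command(
  moves=[
    [[0.04,-0.02,0],[0,0,0.04],0.09],
    [[0.08,-0.04,0],[0,0,0.08],0.09],
    [[0.12,-0.06,0],[0,0,0.12],0.09],
    [[0.16,-0.075,0],[0,0,0.15],0.09],
    [[0.2,-0.09,0],[0,0,0.17],0.09],
  ],
)

```text
time: 0.6
tool_pos: [0.3198, -0.3557, 0.2266]
tool_rot: [-3.141, 0.0, 0.126]
contact_force: [0.9, -1.2, -0.3]
opening: 0.0902
grip_force: 0.0
```

Call:
arm_command(
  moves=[
    [[0.03,-0.022,0],[0,0,0],0.09],
    [[0.06,-0.044,0],[0,0,0],0.09],
    [[0.09,-0.066,0],[0,0,0],0.09],
    [[0.12,-0.088,0],[0,0,0],0.09],
    [[0.12,-0.088,0],[0,0,0],0.09],
  ],
)

```text
time: 1.1
tool_pos: [0.4288, -0.2517, 0.2264]
tool_rot: [-3.14, -0.001, 0.132]
contact_force: [-0.7, -0.5, 0.1]
opening: 0.0898
grip_force: 0.0
```

```bash
python3 - <<'E'
from h import *
im,m=snap('wrist','w1.png'); print(-np.array(m['R']).T@m['t'],np.array(m['R'])[2]); plan(.429,-.253,.22,.13)
E
```

```text
[ 0.50138331 -0.24160294  0.3847263 ] [-0.27240527 -0.03378771 -0.96158919]
pos [ 0.4275 -0.2531  0.2263] rot [-3.141e+00  1.000e-03  1.320e-01] d [0.0015 0.0001 0.0063] rv [-0.001  0.001  0.002] t 1.15 q6 0.75
```

View pics/w1.png

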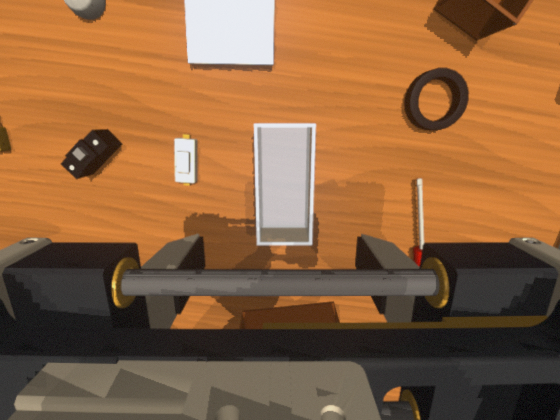

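Wrist view: the deep tray rim corners are about (254,124), (315,123), (314,244) and (257,245). The breaker is at (91,153) and the board's near corners are at (189,64) and (273,65).

```bash
python3 - <<'E'
from h import *
im,m=load('w1')
P=[at(m,*p,.064) for p in[(253.5,123.5),(315.5,123),(314.5,244.5),(256.5,245.5)]]; print(np.round(P,4)); print(np.mean(P,0))
a=(P[0]+P[1]-P[2]-P[3])/2; print('tray len',np.hypot(*a[:2]),'yaw',np.arctan2(a[1],a[0]),'w',np.linalg.norm(P[0]-P[1]),np.linalg.norm(P[2]-P[3]))
b=[at(m,*p,.016) for p in[(188.5,64.5),(273.5,65.5)]];print(b,np.linalg.norm(b[0]-b[1])); d=b[0]-b[1];yw=np.arctan2(-d[0],d[1]);print('board yaw',yw,np.mean(b,0)[:2]+.08*np.array([np.cos(yw),np.sin(yw)]))
im,m=load('top0')
q=[at(m,170+u/3.6,115+v/3.6,.016) for u,v in[(504,31),(618,20),(635,203),(520,213)]];print(np.round(q,4),np.mean(q,0)); a=(q[0]+q[1]-q[2]-q[3]);print(np.arctan2(a[1],a[0]))
q=[at(m,170+u/3.6,115+v/3.6,.064) for u,v in[(627,278),(709,266),(729,433),(648,442)]];print(np.round(q,4),np.mean(q,0))
E
```

```text
[[ 0.4952 -0.2134  0.064 ]
 [ 0.5044 -0.2788  0.064 ]
 [ 0.3661 -0.3006  0.064 ]
 [ 0.3556 -0.2321  0.064 ]]
[ 0.43030396 -0.25622044  0.064     ]
tray len 0.14041208323844181 yaw 0.14478664173440467 w 0.06601019115508568 0.06936129633819041
[array([ 0.55084096, -0.12652738,  0.016     ]), array([ 0.56244654, -0.2252112 ,  0.016     ])] 0.0993639100531705
board yaw 0.11706593661655144 [ 0.6360962  -0.16652539]
[[ 0.7097 -0.1114  0.016 ]
 [ 0.7216 -0.2108  0.016 ]
 [ 0.561  -0.2279  0.016 ]
 [ 0.5501 -0.1283  0.016 ]] [ 0.63558586 -0.16961499  0.016     ]
0.1054333251229537
[[ 0.4914 -0.2145  0.064 ]
 [ 0.503  -0.2826  0.064 ]
 [ 0.3647 -0.3004  0.064 ]
 [ 0.3557 -0.2336  0.064 ]] [ 0.42871974 -0.2578149   0.064     ]
```

Call:
arm_command(
  moves=[
    [[0.002,0.003,0.04],[0,0,-0.008],0.0918],
    [[0.002,0.003,0.085],[0,0,-0.008],0.0918],
    [[0.002,0.003,0.13],[0,0,-0.008],0.0918],
    [[0.002,0.003,0.17],[0,0,-0.008],0.0918],
    [[0.002,0.003,0.192],[0,0,-0.008],0.0918],
  ],
  squeeze=15,
)

```text
time: 1.65
tool_pos: [0.4266, -0.2571, 0.0316]
tool_rot: [-3.138, 0.004, 0.135]
contact_force: [-0.4, -0.2, 0.9]
opening: 0.0919
grip_force: 0.0
```

Call:
arm_command(
  moves=[
    [[0,0,0],[0,0,0],0.06],
    [[0,0,0],[0,0,0],0.05],
    [[0,0,0],[0,0,0],0.05],
    [[0,0,0],[0,0,0],0.05],
    [[0,0,0],[0,0,0],0.05],
  ],
  squeeze=15,
)

```text
time: 2.15
tool_pos: [0.4297, -0.2581, 0.0363]
tool_rot: [3.139, -0.002, 0.136]
contact_force: [-1.5, -0.1, 7.4]
opening: 0.0659
grip_force: 15.0
```

Call:
arm_command(
  moves=[
    [[0,0,0],[0,0,0],0.05],
    [[0,0,-0.015],[0,0,0],0.05],
    [[0,0,-0.035],[0,0,0],0.05],
    [[0,0,-0.055],[0,0,0],0.05],
    [[0,0,-0.07],[0,0,0],0.05],
  ],
)

```text
time: 2.65
tool_pos: [0.4294, -0.2575, 0.1064]
tool_rot: [3.14, -0.001, 0.136]
contact_force: [-0.0, 0.0, -1.7]
opening: 0.066
grip_force: 15.0
```

```bash
python3 - <<'E'
from h import *
plan(.636,-.168,.11,.112)
E
```

```text
pos [ 0.4294 -0.2575  0.1064] rot [ 3.14e+00 -1.00e-03  1.36e-01] d [ 0.2169 -0.0606 -0.0034] rv [ 0.001 -0.001  0.024] t 2.65 q6 0.74
```

Call:
arm_command(
  moves=[
    [[0.03,-0.008,0],[0,0,0.005],0.05],
    [[0.07,-0.02,0],[0,0,0.01],0.05],
    [[0.11,-0.03,0],[0,0,0.015],0.05],
    [[0.145,-0.04,0],[0,0,0.02],0.05],
    [[0.175,-0.049,0],[0,0,0.024],0.05],
  ],
)

```text
time: 3.15
tool_pos: [0.5975, -0.184, 0.1052]
tool_rot: [3.141, -0.001, 0.112]
contact_force: [0.7, -0.3, -1.8]
opening: 0.0662
grip_force: 15.0
```

Call:
arm_command(
  moves=[
    [[0.03,-0.009,0],[0,0,0],0.05],
    [[0.041,-0.012,0],[0,0,0],0.05],
    [[0.041,-0.012,0.0],[0,0,0],0.05],
    [[0.041,-0.012,0.02],[0,0,0],0.05],
    [[0.041,-0.012,0.035],[0,0,0],0.05],
  ],
)

```text
time: 3.65
tool_pos: [0.6343, -0.1689, 0.0692]
tool_rot: [3.142, 0.001, 0.112]
contact_force: [-0.6, -0.0, -1.4]
opening: 0.0659
grip_force: 15.0
```

```bash
python3 - <<'E'
from h import *
plan(.636,-.168,.0525,.112)
E
```

```text
pos [ 0.6343 -0.1689  0.0692] rot [3.142e+00 1.000e-03 1.120e-01] d [ 0.0018 -0.0007  0.0167] rv [ 0.     0.001 -0.   ] t 3.65 q6 1.08
```

Call:
arm_command(
  moves=[
    [[0.002,0,0.006],[0,0,0],0.05],
    [[0.002,0,0.012],[0,0,0],0.05],
    [[0.002,0,0.016],[0,0,0],0.05],
    [[0.002,0,0.0165],[0,0,0],0.05],
    [[0.002,0,0.0165],[0,0,0],0.05],
  ],
)

```text
time: 4.15
tool_pos: [0.6373, -0.1685, 0.0536]
tool_rot: [3.141, -0.0, 0.112]
contact_force: [0.3, 0.6, 0.4]
opening: 0.0658
grip_force: 15.0
```

Call:
arm_command(
  moves=[
    [[0,0,0],[0,0,0],0.075],
    [[0,0,0],[0,0,0],0.0918],
    [[0,0,0],[0,0,0],0.0918],
    [[0,0,0],[0,0,0],0.0918],
    [[0,0,-0.01],[0,0,0],0.0918],
  ],
)

```text
time: 4.65
tool_pos: [0.6363, -0.168, 0.0622]
tool_rot: [-3.14, 0.003, 0.112]
contact_force: [0.4, -0.1, 0.4]
opening: 0.092
grip_force: 0.0
```

Call:
arm_command(
  moves=[
    [[0,0,-0.03],[0,0,0],0.0918],
    [[0,0,-0.07],[0,0,0],0.0918],
    [[0,0,-0.11],[0,0,0],0.0918],
    [[0,0,-0.15],[0,0,0],0.0918],
    [[0,0,-0.15],[0,0,0],0.0918],
  ],
)

```text
time: 5.15
tool_pos: [0.6399, -0.1693, 0.2214]
tool_rot: [3.135, -0.012, 0.112]
contact_force: [-0.3, -0.3, 0.0]
opening: 0.0918
grip_force: 0.0
```

```bash
python3 - <<'E'
from h import *
plan(.429,-.013,.21,.7)
snap('wrist','w2.png')
im,m=load('w1'); # breaker ends on shoulder
for p in[(111,139),(70,167)]: print(at(m,*p,.034))
E
```

```text
pos [ 0.6399 -0.1693  0.2214] rot [ 3.135 -0.012  0.112] d [-0.1922 -0.1789  0.008 ] rv [ 0.01  -0.01  -0.588] t 5.15 q6 1.08
[ 0.45520327 -0.04408824  0.034     ]
[0.41474656 0.00758991 0.034     ]
```

View pics/w2.png

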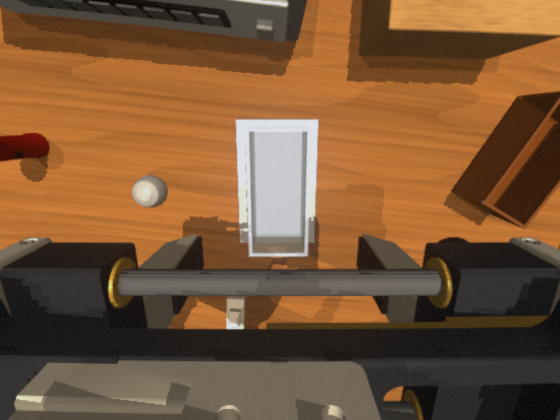

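The deep tray is on the board: its rim spans (247,131) to (307,257), nicely within the plate. Next I'll move over the breaker.

Call:
arm_command(
  moves=[
    [[-0.03,-0.025,0],[0,0,-0.12],0.09],
    [[-0.06,-0.055,0],[0,0,-0.24],0.09],
    [[-0.09,-0.08,0],[0,0,-0.36],0.09],
    [[-0.12,-0.11,0],[0,0,-0.48],0.09],
    [[-0.15,-0.14,0],[0,0,-0.6],0.09],
  ],
)

```text
time: 5.7
tool_pos: [0.4703, -0.045, 0.2123]
tool_rot: [-3.14, 0.001, 0.716]
contact_force: [0.3, -0.2, 0.4]
opening: 0.0901
grip_force: 0.0
```

```bash
python3 - <<'E'
from h import *
plan(.435,-.018,.21,.8)
im,m=load('w2')
P=[at(m,*p,.08) for p in[(247,131),(309,131),(307,256),(249,257)]]; print(np.round(P,4),np.mean(P,0)); a=P[0]+P[1]-P[2]-P[3];print(np.arctan2(a[1],a[0]))
P=[at(m,*p,.016) for p in[(236.5,121),(318.5,121)]]; print(np.round(P,4))
E
```

```text
pos [ 0.4703 -0.045   0.2123] rot [-3.14e+00  1.00e-03  7.16e-01] d [-0.0089 -0.0435  0.0023] rv [-0.002  0.001 -0.084] t 5.7 q6 0.6
[[ 0.701  -0.1293  0.08  ]
 [ 0.708  -0.1912  0.08  ]
 [ 0.5721 -0.2078  0.08  ]
 [ 0.5637 -0.1428  0.08  ]] [ 0.63621291 -0.16777395  0.08      ]
0.10982751446267035
[[ 0.7093 -0.1092  0.016 ]
 [ 0.7203 -0.2077  0.016 ]]
```

Call:
arm_command(
  moves=[
    [[-0.009,-0.022,0],[0,0,0],0.09],
    [[-0.009,-0.043,0],[0,0,0],0.09],
    [[-0.009,-0.043,0.0],[0,0,0],0.09],
    [[-0.009,-0.043,0.0],[0,0,0],0.09],
    [[-0.009,-0.043,0.0],[0,0,0],0.09],
  ],
)

```text
time: 6.2
tool_pos: [0.4382, -0.0198, 0.213]
tool_rot: [3.141, 0.0, 0.711]
contact_force: [0.0, 1.1, -0.1]
opening: 0.0895
grip_force: 0.0
```

```bash
python3 - <<'E'
from h import *
im,m=snap('wrist','w3.png'); c=im[80:290,120:440]; cv2.imwrite('pics/w3c.png',cv2.resize(c,None,fx=2.5,fy=2.5)[:,:,::-1]); plan(.435,-.018,.21,.8)
E
```

```text
pos [ 0.4382 -0.0199  0.2129] rot [-3.142  0.     0.711] d [-0.0012 -0.0035  0.0029] rv [-0.     0.    -0.089] t 6.25 q6 0.64
```

View pics/w3c.png

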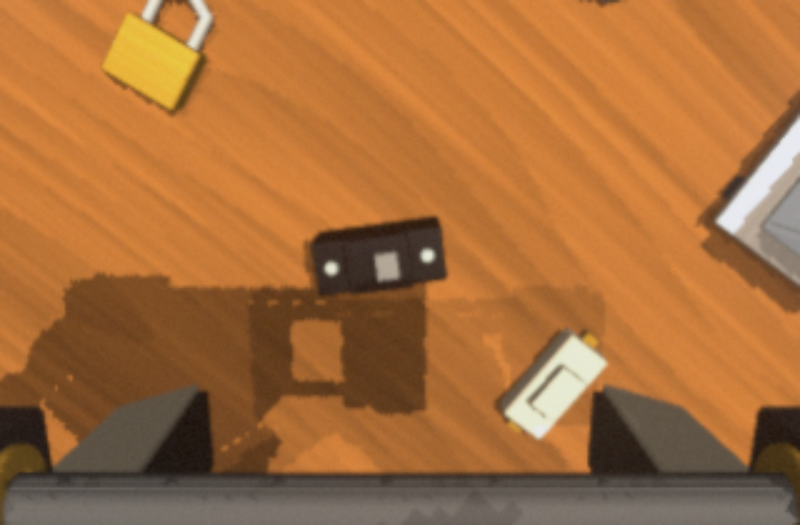

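The breaker is upright; its two shoulder dots are at crop (331,268) and (427,256), with the toggle at (387,266).

```bash
python3 - <<'E'
from h import *
im,m=load('w3')
f=lambda u,v,z:at(m,120+u/2.5,80+v/2.5,z)
a,b=f(331,268,.034),f(427,256,.034); d=b-a
print(a,b,(a+b)/2,'toggle',f(387,266,.047)); yaw=np.arctan2(d[1],d[0]);print(yaw)
c=(a+b)/2
plan(c[0],c[1],.012,yaw+np.pi/2)
E
```

```text
[0.41478181 0.00453376 0.034     ] [ 0.44888722 -0.02615894  0.034     ] [ 0.43183451 -0.01081259  0.034     ] toggle [ 0.43520948 -0.01327967  0.047     ]
-0.7327797440583371
pos [ 0.4382 -0.0199  0.2129] rot [-3.142  0.     0.711] d [ 0.0012 -0.011   0.2009] rv [-0.     0.    -0.127] t 6.25 q6 0.64
```

Call:
arm_command(
  moves=[
    [[0.001,-0.01,0.04],[0,0,-0.12],0.0918],
    [[0.001,-0.01,0.085],[0,0,-0.127],0.0918],
    [[0.001,-0.01,0.13],[0,0,-0.127],0.0918],
    [[0.001,-0.01,0.17],[0,0,-0.127],0.0918],
    [[0.001,-0.01,0.198],[0,0,-0.127],0.0918],
  ],
)

```text
time: 6.75
tool_pos: [0.4311, -0.0114, 0.0125]
tool_rot: [-3.139, 0.002, 0.838]
contact_force: [0.1, -0.5, -0.2]
opening: 0.0922
grip_force: 0.0
```

Call:
arm_command(
  moves=[
    [[0,0,0],[0,0,0],0.06],
    [[0,0,0],[0,0,0],0.05],
    [[0,0,0],[0,0,0],0.05],
    [[0,0,0],[0,0,0],0.05],
    [[0,0,0],[0,0,0],0.05],
  ],
  squeeze=20,
)

```text
time: 7.25
tool_pos: [0.4329, -0.0114, 0.0166]
tool_rot: [3.139, -0.002, 0.839]
contact_force: [0.7, -1.4, 7.7]
opening: 0.0618
grip_force: 20.0
```

Call:
arm_command(
  moves=[
    [[0,0,0],[0,0,0],0.05],
    [[0,0,-0.03],[0,0,0],0.05],
    [[0,0,-0.07],[0,0,0],0.05],
    [[0,0,-0.11],[0,0,0],0.05],
    [[0,0,-0.15],[0,0,0],0.05],
  ],
)

```text
time: 7.75
tool_pos: [0.4314, -0.0109, 0.1673]
tool_rot: [3.141, -0.0, 0.839]
contact_force: [0.6, -0.8, -1.1]
opening: 0.0619
grip_force: 20.0
```

```bash
python3 - <<'E'
from h import *
plan(.636,-.168,.16,.11+np.pi/2)
E
```

```text
pos [ 0.4314 -0.0109  0.1673] rot [ 3.141 -0.     0.839] d [0.0199 0.2572 0.0075] rv [ 0.001 -0.    -0.842] t 7.75 q6 0.53
```

Call:
arm_command(
  moves=[
    [[0.002,0.03,0],[0,0,-0.12],0.05],
    [[0.005,0.07,0],[0,0,-0.25],0.05],
    [[0.009,0.11,0],[0,0,-0.38],0.05],
    [[0.013,0.15,0],[0,0,-0.51],0.05],
    [[0.016,0.19,0],[0,0,-0.64],0.05],
  ],
)

```text
time: 8.25
tool_pos: [0.5849, -0.127, 0.1658]
tool_rot: [3.141, 0.0, 1.484]
contact_force: [0.4, 0.1, -0.8]
opening: 0.0617
grip_force: 20.0
```

```bash
python3 - <<'E'
from h import *
plan(.636,-.168,.16,.11+np.pi/2)
E
```

```text
pos [ 0.5849 -0.127   0.1658] rot [3.141 0.    1.484] d [-0.0365  0.0545  0.0058] rv [ 0.001  0.    -0.197] t 8.25 q6 -0.26
```

Call:
arm_command(
  moves=[
    [[-0.015,0.025,0],[0,0,-0.1],0.05],
    [[-0.03,0.045,0],[0,0,-0.197],0.05],
    [[-0.0365,0.0545,0],[0,0,-0.197],0.05],
    [[-0.0365,0.0545,0],[0,0,-0.197],0.05],
    [[-0.0365,0.0545,0.02],[0,0,-0.197],0.05],
  ],
)

```text
time: 8.75
tool_pos: [0.6359, -0.1678, 0.1479]
tool_rot: [3.137, 0.002, 1.675]
contact_force: [0.4, 0.2, -0.9]
opening: 0.0619
grip_force: 20.0
```

```bash
python3 - <<'E'
from h import *
plan(.636,-.168,.038,.11+np.pi/2)
im,m=snap('wrist','w4.png')
E
```

```text
pos [ 0.6359 -0.1678  0.1479] rot [3.137e+00 2.000e-03 1.675e+00] d [ 0.     -0.0004  0.1099] rv [ 0.005  0.002 -0.005] t 8.75 q6 -0.48
```

View pics/w4.png

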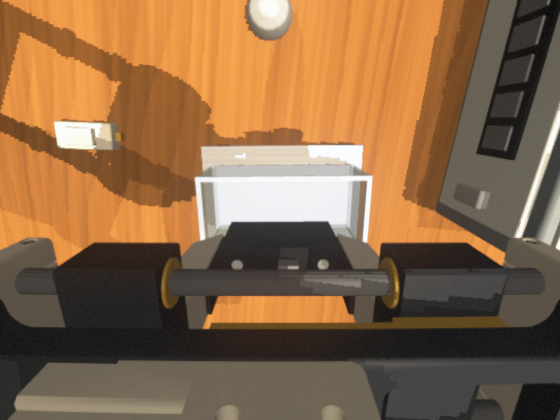

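The breaker is held upright, spanning (215–345, 222–300), and is aligned between the tray rim's ends at columns 198 and 368. I'll lower it in.

Call:
arm_command(
  moves=[
    [[0,0,0.03],[0,0,0],0.05],
    [[0,0,0.06],[0,0,0],0.05],
    [[0,0,0.085],[0,0,0],0.05],
    [[0,0,0.1],[0,0,0],0.05],
    [[0,0,0.106],[0,0,0],0.05],
  ],
)

```text
time: 9.3
tool_pos: [0.6337, -0.1668, 0.038]
tool_rot: [-3.139, -0.001, 1.676]
contact_force: [-0.8, -1.1, -0.9]
opening: 0.062
grip_force: 20.0
```

Call:
arm_command(
  moves=[
    [[0,0,0.003],[0,0,0],0.05],
    [[0,0,0.005],[0,0,0],0.05],
    [[0,0,0.005],[0,0,0],0.05],
    [[0,0,0.005],[0,0,0],0.05],
    [[0,0,0.005],[0,0,0],0.05],
  ],
)

```text
time: 9.8
tool_pos: [0.6352, -0.1675, 0.0366]
tool_rot: [3.14, 0.001, 1.676]
contact_force: [-4.0, 1.3, 5.4]
opening: 0.0615
grip_force: 20.0
```

Call:
arm_command(
  moves=[
    [[0,0,0],[0,0,0],0.068],
    [[0,0,0],[0,0,0],0.072],
    [[0,0,0],[0,0,0],0.072],
    [[0,0,-0.01],[0,0,0],0.072],
    [[0,0,-0.03],[0,0,0],0.072],
  ],
)

```text
time: 10.3
tool_pos: [0.6338, -0.1672, 0.0634]
tool_rot: [-3.139, -0.001, 1.676]
contact_force: [-0.3, 0.4, -0.3]
opening: 0.0717
grip_force: 0.0
```

Call:
arm_command(
  moves=[
    [[0,0,-0.03],[0,0,0],0.072],
    [[0,0,-0.06],[0,0,0],0.072],
    [[0,0,-0.1],[0,0,0],0.09],
    [[0,0,-0.14],[0,0,0],0.09],
    [[0,0,-0.14],[0,0,0],0.09],
  ],
)

```text
time: 10.8
tool_pos: [0.6375, -0.1685, 0.2121]
tool_rot: [3.13, 0.006, 1.676]
contact_force: [0.7, -1.1, 0.6]
opening: 0.0887
grip_force: 0.0
```

```bash
python3 - <<'E'
from h import *
plan(.4416,.239,.22,-.185)
snap('top','top1.png')
im,m=load('top0')
q=[at(m,170+u/3.6,115+v/3.6,.03) for u,v in[(66,258),(143,272),(115,402),(39,385)]];print(np.round(q,4),np.mean(q,0));a=q[0]+q[1]-q[2]-q[3];print(np.arctan2(a[1],a[0]))
E
```

```text
pos [ 0.6375 -0.1685  0.2121] rot [3.13  0.006 1.676] d [ 0.4258 -0.152  -0.0122] rv [ 0.006  0.013 -1.281] t 10.8 q6 -0.48
[[0.5006 0.2609 0.03  ]
 [0.4901 0.1947 0.03  ]
 [0.3786 0.2148 0.03  ]
 [0.3916 0.2799 0.03  ]] [0.44022728 0.23755481 0.03      ]
-0.175272833044376
```

Call:
arm_command(
  moves=[
    [[0.04,-0.015,0],[0,0,-0.128],0.09],
    [[0.085,-0.03,0],[0,0,-0.256],0.09],
    [[0.13,-0.045,0],[0,0,-0.384],0.09],
    [[0.17,-0.06,-0.005],[0,0,-0.512],0.09],
    [[0.213,-0.076,-0.01],[0,0,-0.64],0.09],
  ],
)

```text
time: 11.35
tool_pos: [0.5352, 0.0377, 0.2132]
tool_rot: [-3.14, -0.002, 2.321]
contact_force: [0.2, 0.5, 0.6]
opening: 0.0902
grip_force: 0.0
```

Call:
arm_command(
  moves=[
    [[0.045,0.013,0],[0,0,-0.128],0.09],
    [[0.088,0.026,0],[0,0,-0.256],0.09],
    [[0.13,0.04,0],[0,0,-0.384],0.09],
    [[0.175,0.053,0],[0,0,-0.512],0.09],
    [[0.216,0.065,0],[0,0,-0.63],0.09],
  ],
)

```text
time: 11.85
tool_pos: [0.4364, 0.2406, 0.2134]
tool_rot: [-3.141, -0.002, 2.951]
contact_force: [0.5, 0.3, 0.1]
opening: 0.0903
grip_force: 0.0
```

```bash
python3 - <<'E'
from h import *
plan(.4402,.2375,.22,-.175)
snap('wrist','w5.png')
plan(.4402,.2375,.22,-.175)
E
```

```text
pos [0.4364 0.2406 0.2134] rot [-3.141e+00 -2.000e-03  2.951e+00] d [-0.0043 -0.0024 -0.0066] rv [-0.001 -0.002 -0.015] t 11.85 q6 -1.03
pos [0.4335 0.2453 0.2135] rot [ 3.14  -0.004  2.96 ] d [-0.008  -0.0064 -0.0065] rv [ 0.002 -0.004 -0.007] t 11.9 q6 -1.03
```

View pics/w5.png

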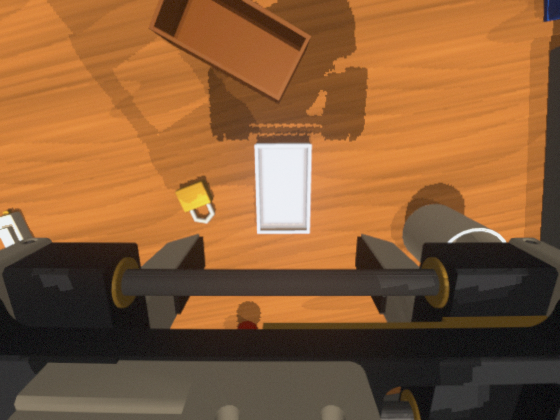

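The shallow tray's rim corners are (256,144), (311,144), (310,233) and (257,234). The mug stands to the right, around (455,240).

```bash
python3 - <<'E'
from h import *
im,m=load('w5')
P=[at(m,*p,.03) for p in[(255.5,143.5),(311.5,143.5),(310.5,233.5),(256.5,234)]];print(np.round(P,4));c=np.mean(P,0);a=P[2]+P[3]-P[0]-P[1];yaw=np.arctan2(a[1],a[0]);print(c,yaw,np.linalg.norm(a)/2)
plan(c[0],c[1],.009,yaw)
im,m=load('top0');print('mug',at(m,130,170,.092))
im,m=load('top1');cv2.imwrite('pics/t1c.png',cv2.resize(im[115:250,170:390],None,fx=3.6,fy=3.6)[:,:,::-1])
E
```

```text
[[0.3818 0.2231 0.03  ]
 [0.394  0.2867 0.03  ]
 [0.5037 0.2675 0.03  ]
 [0.4915 0.2006 0.03  ]]
[0.44274448 0.24450011 0.03      ] -0.18747429619143488 0.11162818087623226
pos [0.4335 0.2453 0.2135] rot [ 3.14  -0.004  2.96 ] d [-0.01    0.0005  0.2045] rv [ 0.002 -0.004  0.006] t 11.9 q6 -1.03
mug [0.54019031 0.41957551 0.092     ]
```

View pics/t1c.png

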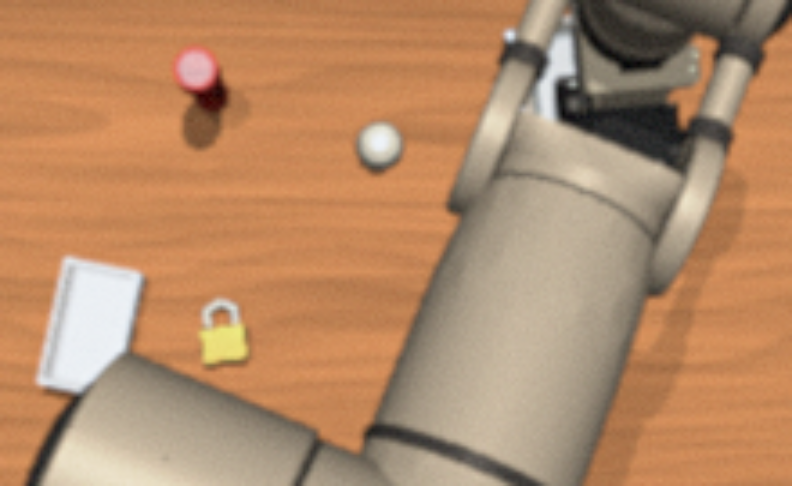

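```bash
python3 - <<'E'
from h import *
plan(.44,.24,.009,-.187)
im,m=snap('wrist','w6.png')
hsv=cv2.cvtColor(im,cv2.COLOR_RGB2HSV); k=((hsv[:,:,1]<70)&(hsv[:,:,2]>130)).astype(np.uint8)
k[:,:235]=0;k[:,335:]=0;k[:125]=0;k[242:]=0
c=max(cv2.findContours(k,0,2)[0],key=cv2.contourArea); print(cv2.minAreaRect(c))
P=np.array([at(m,*p[0].astype(float),.03)[:2] for p in cv2.convexHull(c)],np.float32)*1000
r=cv2.minAreaRect(P);print(r); plan(r[0][0]/1000,r[0][1]/1000,.009,-.187)
E
```

```text
pos [0.4335 0.2453 0.2135] rot [ 3.14  -0.004  2.96 ] d [-0.0082 -0.0044  0.2045] rv [ 0.002 -0.004  0.005] t 11.9 q6 -1.03
((279.0, 191.0), (90.0, 56.0), 90.0)
((441.349365234375, 244.02146911621094), (66.6335678100586, 111.88224792480469), 79.41453552246094)
pos [0.4352 0.2428 0.2135] rot [ 3.141e+00 -3.000e-03  2.954e+00] d [-0.0064  0.0024  0.2045] rv [ 0.    -0.003 -0.001] t 11.95 q6 -1.03
```

Call:
arm_command(
  moves=[
    [[-0.006,0.002,0.04],[0,0,0],0.0918],
    [[-0.006,0.002,0.085],[0,0,0],0.0918],
    [[-0.006,0.002,0.13],[0,0,0],0.0918],
    [[-0.006,0.002,0.17],[0,0,0],0.0918],
    [[-0.006,0.002,0.202],[0,0,0],0.0918],
  ],
)

```text
time: 12.45
tool_pos: [0.4433, 0.2387, 0.0094]
tool_rot: [-3.14, -0.003, 2.944]
contact_force: [-0.4, 0.5, -1.1]
opening: 0.0914
grip_force: 0.0
```

Call:
arm_command(
  moves=[
    [[0,0,0],[0,0,0],0.0918],
    [[0,0,0],[0,0,0],0.06],
    [[0,0,0],[0,0,0],0.05],
    [[0,0,0],[0,0,0],0.05],
    [[0,0,0],[0,0,0],0.05],
  ],
  squeeze=15,
)

```text
time: 12.95
tool_pos: [0.4455, 0.2404, 0.0137]
tool_rot: [3.14, 0.003, 2.946]
contact_force: [-0.3, -0.1, 5.8]
opening: 0.0659
grip_force: 15.0
```

Call:
arm_command(
  moves=[
    [[0,0,0],[0,0,0],0.05],
    [[0,0,0],[0,0,0],0.05],
    [[0,0,0],[0,0,0],0.05],
    [[0,0,0],[0,0,0],0.05],
    [[0,0,0],[0,0,0],0.05],
  ],
)

```text
time: 13.45
tool_pos: [0.4455, 0.2404, 0.0137]
tool_rot: [3.14, 0.003, 2.946]
contact_force: [-0.4, 0.1, 8.5]
opening: 0.0658
grip_force: 15.0
```

```bash
python3 - <<'E'
from h import *
s=robot.observe();print(s['grip_force'],s['opening']);plan(.441,.243,.2,-.187)
E
```

```text
14.997651278972626 0.06584534116049334
pos [0.4455 0.2404 0.0137] rot [3.140e+00 3.000e-03 2.946e+00] d [ 0.0044  0.002  -0.1863] rv [ 0.001  0.003 -0.009] t 13.45 q6 -1.03
```

Call:
arm_command(
  moves=[
    [[0,0,-0.02],[0,0,0],0.05],
    [[0,0,-0.06],[0,0,0],0.05],
    [[0,0,-0.1],[0,0,0],0.05],
    [[0,0,-0.14],[0,0,0],0.05],
    [[0,0,-0.18],[0,0,0],0.05],
  ],
)

```text
time: 13.95
tool_pos: [0.444, 0.2399, 0.1943]
tool_rot: [3.141, 0.001, 2.946]
contact_force: [0.5, 0.8, -0.8]
opening: 0.0662
grip_force: 15.0
```

Call:
arm_command(
  moves=[
    [[-0.02,-0.03,0],[0,0,-0.06],0.05],
    [[-0.045,-0.06,0],[0,0,-0.12],0.05],
    [[-0.07,-0.09,0],[0,0,-0.18],0.05],
    [[-0.09,-0.125,0],[0,0,-0.24],0.05],
    [[-0.12,-0.16,0],[0,0,-0.3],0.05],
  ],
)

```text
time: 14.45
tool_pos: [0.5306, 0.0586, 0.1928]
tool_rot: [3.141, -0.0, -3.034]
contact_force: [0.1, 0.5, 0.0]
opening: 0.066
grip_force: 15.0
```

```bash
python3 - <<'E'
from h import *
plan(.640,-.1675,.19,.11)
E
```

```text
pos [0.5306 0.0586 0.1928] rot [ 3.141 -0.    -3.034] d [-0.0845 -0.2365  0.0027] rv [ 0.    -0.    -0.002] t 14.45 q6 -1.71
```

Call:
arm_command(
  moves=[
    [[-0.014,-0.04,0],[0,0,0],0.05],
    [[-0.029,-0.08,0],[0,0,0],0.05],
    [[-0.043,-0.12,0],[0,0,0],0.05],
    [[-0.057,-0.16,0],[0,0,0],0.05],
    [[-0.071,-0.2,0],[0,0,0],0.05],
  ],
)

```text
time: 14.95
tool_pos: [0.6228, -0.1334, 0.1926]
tool_rot: [-3.141, 0.0, -3.037]
contact_force: [0.4, 0.4, 0.9]
opening: 0.0654
grip_force: 15.0
```

Call:
arm_command(
  moves=[
    [[-0.01,-0.02,0],[0,0,0],0.05],
    [[-0.0135,-0.0365,0],[0,0,0],0.05],
    [[-0.0135,-0.0365,0],[0,0,0],0.05],
    [[-0.0135,-0.0365,0],[0,0,0],0.05],
    [[-0.0135,-0.0365,0],[0,0,0],0.05],
  ],
)

```text
time: 15.45
tool_pos: [0.6393, -0.1655, 0.1925]
tool_rot: [3.141, -0.0, -3.036]
contact_force: [0.3, 0.2, 0.5]
opening: 0.0657
grip_force: 15.0
```

```bash
python3 - <<'E'
from h import *
plan(.640,-.1675,.0885,.11)
im,m=snap('wrist','w7.png')
plan(.640,-.1675,.0885,.11)
E
```

```text
pos [ 0.6393 -0.1655  0.1925] rot [ 3.141 -0.    -3.036] d [-0.0005 -0.0021  0.104 ] rv [ 0.    -0.    -0.005] t 15.45 q6 -2.05
pos [ 0.6394 -0.1654  0.1926] rot [ 3.141  0.    -3.036] d [-0.0003 -0.0021  0.1041] rv [ 0.     0.    -0.005] t 15.5 q6 -2.05
```

View pics/w7.png

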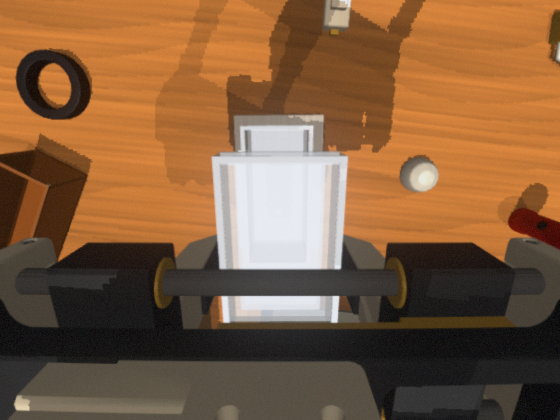

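The deep tray's near rim corners, at (241,125) and (313,126), are visible beyond the held shallow tray. That tray's rim corners are at (214,155) and (347,156), and it's level.

```bash
python3 - <<'E'
from h import *
im,m=load('w7')
a,b=at(m,240.5,125.5,.08),at(m,313.5,125.5,.08);print(a,b,np.linalg.norm(a-b)); d=a-b if a[1]>b[1] else b-a; yaw=np.arctan2(-d[0],d[1]);c=(a+b)/2; print(yaw,c)
print('deep centre',c[:2]+.07*np.array([np.cos(.11),np.sin(.11)]))
z=.1925-.0137+.03
e,f=at(m,213.5,155,z),at(m,347.5,155.5,z);print(e,f,np.linalg.norm(e-f)); c2=(e+f)/2
print('held centre',c2[:2]+.055*np.array([np.cos(.106),np.sin(.106)]))
# zoom crop
cv2.imwrite('pics/w7c.png',cv2.resize(im[100:180,200:360],None,fx=5,fy=5,interpolation=cv2.INTER_CUBIC)[:,:,::-1])
E
```

```text
[ 0.57228315 -0.20722608  0.08      ] [ 0.56541253 -0.14182189  0.08      ] 0.06576408122639772
0.10466468181493743 [ 0.56884784 -0.17452399  0.08      ]
deep centre [ 0.63842476 -0.1668395 ]
[ 0.58379913 -0.20298257  0.2088    ] [ 0.57724199 -0.13824462  0.2088    ] 0.06506918306451039
held centre [ 0.63521186 -0.16479451]
```

View pics/w7c.png

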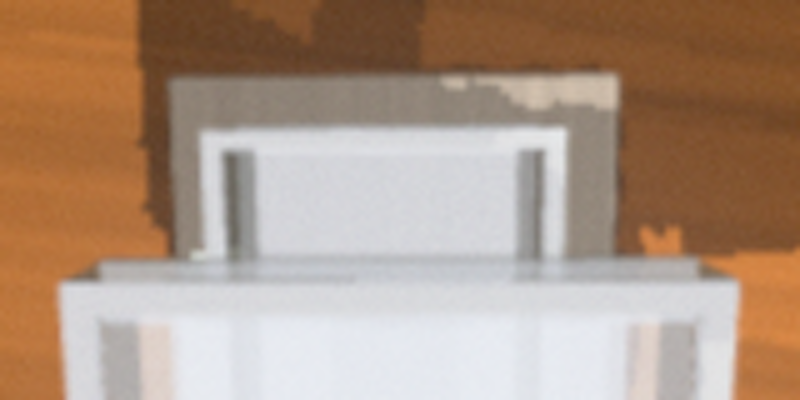

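Call:
arm_command(
  moves=[
    [[-0.001,-0.001,0.02],[0,0,0],0.05],
    [[-0.003,-0.0025,0.045],[0,0,0],0.05],
    [[-0.003,-0.0025,0.065],[0,0,0],0.05],
    [[-0.003,-0.0025,0.08],[0,0,0],0.05],
    [[-0.003,-0.0025,0.09],[0,0,0],0.05],
  ],
)

```text
time: 16.0
tool_pos: [0.6424, -0.1677, 0.1012]
tool_rot: [3.141, -0.001, -3.036]
contact_force: [-0.4, 0.3, 0.2]
opening: 0.0658
grip_force: 15.0
```

Call:
arm_command(
  moves=[
    [[0,0,0.003],[0,0,0],0.05],
    [[0,0,0.006],[0,0,0],0.05],
    [[0,0,0.009],[0,0,0],0.05],
    [[0,0,0.012],[0,0,0],0.05],
    [[0,0,0.014],[0,0,0],0.05],
  ],
)

```text
time: 16.5
tool_pos: [0.643, -0.169, 0.0884]
tool_rot: [-3.141, 0.0, -3.037]
contact_force: [-0.3, 0.8, -1.3]
opening: 0.0654
grip_force: 15.0
```

Call:
arm_command(
  moves=[
    [[0,0,0],[0,0,0],0.05],
    [[0,0,0],[0,0,0],0.05],
    [[0,0,0],[0,0,0],0.05],
    [[0,0,0],[0,0,0],0.05],
    [[0,0,0],[0,0,0],0.05],
  ],
)

```text
time: 17.0
tool_pos: [0.643, -0.1689, 0.0883]
tool_rot: [-3.141, 0.0, -3.037]
contact_force: [-0.6, 0.4, -0.1]
opening: 0.0658
grip_force: 15.0
```

Call:
arm_command(
  moves=[
    [[0,0,0.001],[0,0,0],0.05],
    [[0,0,0.001],[0,0,0],0.05],
    [[0,0,0.001],[0,0,0],0.075],
    [[0,0,0.001],[0,0,0],0.09],
    [[0,0,0.001],[0,0,0],0.09],
  ],
)

```text
time: 17.5
tool_pos: [0.6429, -0.1689, 0.087]
tool_rot: [3.142, -0.0, -3.037]
contact_force: [0.4, 0.1, 0.5]
opening: 0.0848
grip_force: 0.0
```

Call:
arm_command(
  moves=[
    [[0,0,0],[0,0,0],0.0918],
    [[0,0,-0.02],[0,0,0],0.0918],
    [[0,0,-0.06],[0,0,0],0.0918],
    [[0,0,-0.1],[0,0,0],0.0918],
    [[0,0,-0.13],[0,0,0],0.0918],
  ],
)

```text
time: 18.0
tool_pos: [0.6434, -0.169, 0.22]
tool_rot: [-3.14, 0.002, -3.037]
contact_force: [0.4, -0.9, 0.4]
opening: 0.0917
grip_force: 0.0
```

Call:
arm_command(
  moves=[
    [[0,0,0],[0,0,0],0.0918],
    [[0,0,0],[0,0,0],0.0918],
    [[0,0,0],[0,0,0],0.0918],
    [[0,0,0],[0,0,0],0.0918],
    [[0,0,0],[0,0,0],0.0918],
  ],
)

```text
time: 18.5
tool_pos: [0.6425, -0.1688, 0.2158]
tool_rot: [3.141, -0.002, -3.037]
contact_force: [0.4, -0.2, 0.2]
opening: 0.0919
grip_force: 0.0
```

```bash
python3 - <<'E'
from h import *
im,m=snap('wrist','w8.png'); im2,_=snap('scene','s8.png')
a=cv2.resize(im[90:290,200:440],None,fx=1.65,fy=1.65); b=cv2.resize(im2[150:350,130:370],None,fx=1.65,fy=1.65)
cv2.imwrite('pics/w8c.png',np.hstack([a,b])[:,:,::-1]); plan(.6505,.1436,.22,.0)
E
```

```text
pos [ 0.6427 -0.1688  0.2164] rot [ 3.141e+00 -1.000e-03 -3.037e+00] d [-0.0402  0.3099 -0.0035] rv [ 0.    -0.001  0.104] t 18.6 q6 -2.05
```

View pics/w8c.png

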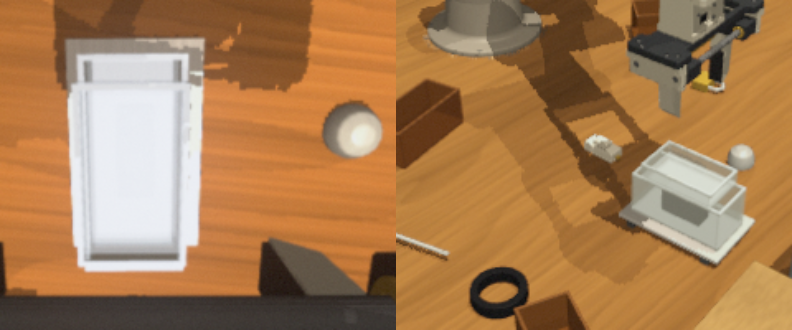

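The wrist crop shows the shallow tray's rim from (72,85)–(193,85) down to (80,268)–(186,268), with the deep rim edge at (77,55)–(187,55). In the scene crop the stack stands square on the board at (685,200).

```bash
python3 - <<'E'
from h import *
im,m=load('w8'); f=lambda u,v,z:at(m,200+u/1.65,90+v/1.65,z)
for z in(.104,.110):
  P=[f(*p,z) for p in[(71,83),(193,83),(187,270),(79,270)]];c=np.mean(P,0);print(z,c,np.linalg.norm(P[0]-P[1]),np.linalg.norm(P[2]-P[3]),np.linalg.norm((P[0]+P[1]-P[2]-P[3])/2))
P=[f(77,54,.08),f(188,54,.08)];print('deep',np.linalg.norm(P[0]-P[1]),np.mean(P,0)[:2]+.07*np.array([np.cos(.108),np.sin(.108)]))
E
```

```text
0.104 [ 0.64059446 -0.16746157  0.104     ] 0.06736207143263077 0.06655583586497418 0.11281416345912558
0.11 [ 0.63898503 -0.16765441  0.11      ] 0.0658669401776074 0.06507859936838799 0.11031020272558813
deep 0.0657054284195954 [ 0.63879849 -0.16731385]
```

Call:
arm_command(
  moves=[
    [[-0.006,0.04,-0.004],[0,0,0],0.09],
    [[-0.012,0.08,-0.008],[0,0,0],0.09],
    [[-0.018,0.12,-0.01],[0,0,0],0.09],
    [[-0.024,0.16,-0.01],[0,0,0],0.09],
    [[-0.028,0.2,-0.01],[0,0,0],0.09],
  ],
)

```text
time: 19.1
tool_pos: [0.65, 0.0345, 0.2271]
tool_rot: [-3.142, 0.0, -3.038]
contact_force: [0.6, -0.2, -0.7]
opening: 0.0899
grip_force: 0.0
```

```bash
python3 - <<'E'
from h import *
plan(.6505,.1436,.22,.0)
E
```

```text
pos [0.65   0.0345 0.2271] rot [-3.142  0.    -3.038] d [-0.0119  0.1085  0.0071] rv [-0.     0.     0.104] t 19.1 q6 -1.74
```

Call:
arm_command(
  moves=[
    [[-0.004,0.035,0],[0,0,0],0.09],
    [[-0.008,0.075,0],[0,0,0],0.09],
    [[-0.012,0.108,0],[0,0,0],0.09],
    [[-0.012,0.108,0],[0,0,0],0.09],
    [[-0.012,0.108,0],[0,0,0],0.09],
  ],
)

```text
time: 19.6
tool_pos: [0.6505, 0.1421, 0.2268]
tool_rot: [-3.141, -0.0, -3.036]
contact_force: [0.3, -1.0, -0.1]
opening: 0.09
grip_force: 0.0
```

Call:
arm_command(
  moves=[
    [[0,0,0],[0,0,0],0.09],
    [[0,0,0],[0,0,0],0.09],
    [[0,0,0],[0,0,0],0.09],
    [[0,0,0],[0,0,0],0.09],
    [[0,0,0],[0,0,0],0.09],
  ],
)

```text
time: 20.1
tool_pos: [0.6507, 0.1411, 0.2272]
tool_rot: [-3.141, 0.0, -3.038]
contact_force: [-0.2, -0.7, -0.3]
opening: 0.0896
grip_force: 0.0
```

```bash
python3 - <<'E'
from h import *
plan(.6505,.1436,.07,-3.038)
im,m=snap('wrist','w9.png')
E
```

```text
pos [0.6507 0.1411 0.2272] rot [-3.141  0.    -3.038] d [-0.      0.0025  0.1572] rv [-0.  0. -0.] t 20.1 q6 -1.58
```

View pics/w9.png

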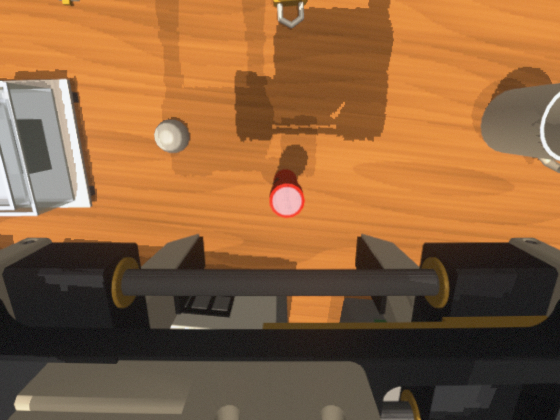

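The torch's lens is at (287,200), standing clear of its neighbours.

```bash
python3 - <<'E'
from h import *
im,m=load('w9'); p=at(m,287,200,.104);print(p); plan(p[0],p[1],.07,-3.038)
E
```

```text
[0.65137581 0.14931501 0.104     ]
pos [0.6507 0.1413 0.2272] rot [-3.141  0.    -3.038] d [-0.0015  0.008   0.1572] rv [-0.  0.  0.] t 20.15 q6 -1.58
```

Call:
arm_command(
  moves=[
    [[-0.001,0.0055,0.04],[0,0,0],0.0918],
    [[-0.001,0.0055,0.08],[0,0,0],0.0918],
    [[-0.001,0.0055,0.12],[0,0,0],0.0918],
    [[-0.001,0.0055,0.15],[0,0,0],0.0918],
    [[-0.001,0.0055,0.16],[0,0,0],0.0918],
  ],
)

```text
time: 20.65
tool_pos: [0.6489, 0.1469, 0.0633]
tool_rot: [-3.141, -0.006, -3.037]
contact_force: [0.6, -0.1, 0.7]
opening: 0.0919
grip_force: 0.0
```

Call:
arm_command(
  moves=[
    [[0,0,0],[0,0,0],0.08],
    [[0,0,0],[0,0,0],0.07],
    [[0,0,0],[0,0,0],0.06],
    [[0,0,0],[0,0,0],0.052],
    [[0,0,0],[0,0,0],0.05],
  ],
  squeeze=15,
)

```text
time: 21.15
tool_pos: [0.6516, 0.1472, 0.0684]
tool_rot: [-3.142, 0.002, -3.037]
contact_force: [-0.6, 1.0, 0.2]
opening: 0.0563
grip_force: 0.0
```

```bash
python3 - <<'E'
from h import *
im,m=snap('wrist','w10.png');print(robot.observe()['tool_pos'])
cv2.imwrite('pics/w10c.png',cv2.resize(im[120:320,160:400],None,fx=2.5,fy=2.5)[:,:,::-1])
E
```

```text
[0.65144158 0.14721509 0.06806733]
```

View pics/w10c.png

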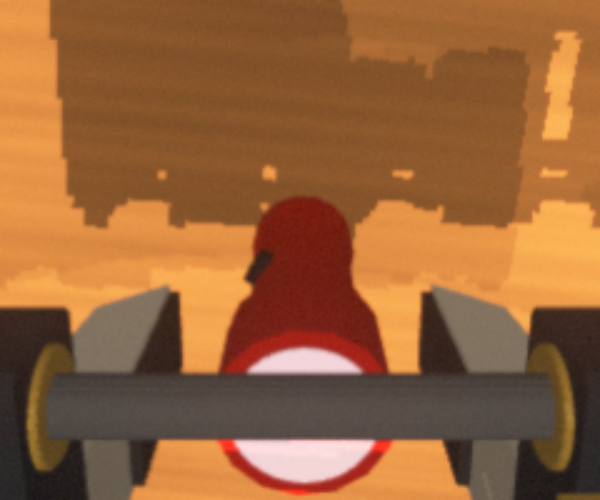

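The torch head is centred between the fingers, with the lens near crop (305,415) and the pads at columns 180 and 420. I'll grip and lift.

Call:
arm_command(
  moves=[
    [[0,0,0],[0,0,0],0.045],
    [[0,0,0],[0,0,0],0.04],
    [[0,0,0],[0,0,0],0.034],
    [[0,0,0],[0,0,0],0.028],
    [[0,0,0],[0,0,0],0.025],
  ],
  squeeze=20,
)

```text
time: 21.7
tool_pos: [0.6511, 0.1472, 0.0671]
tool_rot: [-3.141, -0.0, -3.037]
contact_force: [1.5, -0.1, -0.5]
opening: 0.0356
grip_force: 20.0
```

Call:
arm_command(
  moves=[
    [[0,0,0],[0,0,0],0.025],
    [[0,0,0],[0,0,0],0.025],
    [[0,0,0],[0,0,0],0.025],
    [[0,0,0],[0,0,0],0.025],
    [[0,0,0],[0,0,0],0.025],
  ],
)

```text
time: 22.2
tool_pos: [0.6511, 0.1472, 0.0672]
tool_rot: [-3.142, 0.0, -3.037]
contact_force: [-0.1, 0.1, -0.7]
opening: 0.0352
grip_force: 20.0
```

Call:
arm_command(
  moves=[
    [[0,0,-0.02],[0,0,0],0.025],
    [[0,0,-0.05],[0,0,0],0.025],
    [[0,0,-0.09],[0,0,0],0.025],
    [[0,0,-0.125],[0,0,0],0.025],
    [[0,0,-0.16],[0,0,0],0.025],
  ],
)

```text
time: 22.7
tool_pos: [0.6508, 0.1471, 0.2285]
tool_rot: [-3.141, -0.0, -3.037]
contact_force: [0.2, -0.4, -0.7]
opening: 0.0352
grip_force: 20.0
```

```bash
python3 - <<'E'
from h import *
plan(.639,-.1675,.23,.108)
E
```

```text
pos [0.6508 0.1471 0.2285] rot [-3.141 -0.    -3.037] d [ 0.0445 -0.3117 -0.0014] rv [-0.    -0.    -0.004] t 22.7 q6 -1.57
```

Call:
arm_command(
  moves=[
    [[0.004,-0.03,0],[0,0,0],0.025],
    [[0.009,-0.065,0],[0,0,0],0.025],
    [[0.014,-0.1,0],[0,0,0],0.025],
    [[0.019,-0.135,0],[0,0,0],0.025],
    [[0.024,-0.17,0],[0,0,0],0.025],
  ],
)

```text
time: 23.2
tool_pos: [0.6445, -0.0257, 0.227]
tool_rot: [3.142, -0.001, -3.037]
contact_force: [0.4, 0.0, -0.5]
opening: 0.0352
grip_force: 20.0
```

Call:
arm_command(
  moves=[
    [[0.005,-0.035,0],[0,0,0],0.025],
    [[0.01,-0.07,0],[0,0,0],0.025],
    [[0.015,-0.105,0],[0,0,0],0.025],
    [[0.019,-0.132,0],[0,0,0],0.025],
    [[0.0205,-0.1415,0],[0,0,0],0.025],
  ],
)

```text
time: 23.7
tool_pos: [0.6386, -0.1702, 0.2267]
tool_rot: [-3.141, -0.001, -3.04]
contact_force: [0.4, 0.0, -1.0]
opening: 0.0356
grip_force: 20.0
```

Call:
arm_command(
  moves=[
    [[0,0,0.01],[0,0,0],0.025],
    [[0,0,0.025],[0,0,0],0.025],
    [[0,0,0.04],[0,0,0],0.025],
    [[0,0,0.055],[0,0,0],0.025],
    [[0,0,0.065],[0,0,0],0.025],
  ],
)

```text
time: 24.2
tool_pos: [0.6388, -0.165, 0.1602]
tool_rot: [3.14, -0.002, -3.036]
contact_force: [-0.1, 0.3, -0.9]
opening: 0.0356
grip_force: 20.0
```

```bash
python3 - <<'E'
from h import *
plan(.639,-.1675,.151,.108)
E
```

```text
pos [ 0.6388 -0.165   0.1602] rot [ 3.140e+00 -2.000e-03 -3.036e+00] d [ 0.     -0.0025  0.0092] rv [ 0.002 -0.002 -0.002] t 24.2 q6 -2.05
```

Call:
arm_command(
  moves=[
    [[0,-0.001,0.003],[0,0,0],0.025],
    [[0,-0.002,0.006],[0,0,0],0.025],
    [[0,-0.002,0.0085],[0,0,0],0.025],
    [[0,-0.002,0.0085],[0,0,0],0.025],
    [[0,-0.002,0.0085],[0,0,0],0.025],
  ],
)

```text
time: 24.7
tool_pos: [0.6396, -0.1694, 0.1542]
tool_rot: [-3.141, 0.001, -3.038]
contact_force: [-0.6, -0.6, -1.2]
opening: 0.0353
grip_force: 20.0
```

Call:
arm_command(
  moves=[
    [[0,0,0.0005],[0,0,0],0.025],
    [[0,0,0.001],[0,0,0],0.025],
    [[0,0,0.0015],[0,0,0],0.025],
    [[0,0,0.0015],[0,0,0],0.025],
    [[0,0,0.0015],[0,0,0],0.025],
  ],
)

```text
time: 25.2
tool_pos: [0.6394, -0.1693, 0.1522]
tool_rot: [-3.141, -0.0, -3.037]
contact_force: [0.2, -0.0, -1.0]
opening: 0.0352
grip_force: 20.0
```

Call:
arm_command(
  moves=[
    [[0,0,0.0005],[0,0,0],0.025],
    [[0,0,0.001],[0,0,0],0.025],
    [[0,0,0.0015],[0,0,0],0.025],
    [[0,0,0.0015],[0,0,0],0.025],
    [[0,0,0.0015],[0,0,0],0.025],
  ],
)

```text
time: 25.7
tool_pos: [0.6396, -0.1693, 0.1511]
tool_rot: [-3.141, 0.001, -3.037]
contact_force: [-0.8, 0.2, 1.6]
opening: 0.0355
grip_force: 20.0
```

Call:
arm_command(
  moves=[
    [[0,0,0],[0,0,0],0.04],
    [[0,0,0],[0,0,0],0.05],
    [[0,0,0],[0,0,0],0.065],
    [[0,0,0],[0,0,0],0.08],
    [[0,0,0],[0,0,0],0.0918],
  ],
)

```text
time: 26.2
tool_pos: [0.6394, -0.1693, 0.1506]
tool_rot: [-3.142, -0.0, -3.037]
contact_force: [0.2, 0.2, 0.0]
opening: 0.0672
grip_force: 0.0
```

Call:
arm_command(
  moves=[
    [[0,0,0],[0,0,0],0.0918],
    [[0,0,-0.02],[0,0,0],0.0918],
    [[0,0,-0.06],[0,0,0],0.0918],
    [[0,0,-0.1],[0,0,0],0.0918],
    [[0,0,-0.13],[0,0,0],0.0918],
  ],
)

```text
time: 26.7
tool_pos: [0.6398, -0.1693, 0.2836]
tool_rot: [-3.14, 0.002, -3.037]
contact_force: [0.3, -0.1, 0.7]
opening: 0.0919
grip_force: 0.0
```

Call:
arm_command(
  moves=[
    [[0,0,0],[0,0,0],0.0918],
    [[0,0,0],[0,0,0],0.0918],
    [[0,0,0],[0,0,0],0.0918],
    [[0,0,0],[0,0,0],0.0918],
    [[0,0,0],[0,0,0],0.0918],
  ],
)

```text
time: 27.2
tool_pos: [0.6391, -0.1691, 0.2794]
tool_rot: [3.141, -0.002, -3.037]
contact_force: [0.1, 1.4, 0.6]
opening: 0.0918
grip_force: 0.0
```

```bash
python3 - <<'E'
from h import *
im,m=snap('scene','s9.png')
h=cv2.cvtColor(im,cv2.COLOR_RGB2HSV); k=(((h[:,:,0]<8)|(h[:,:,0]>172))&(h[:,:,1]>150)&(h[:,:,2]>50)).astype(np.uint8)
for c in cv2.findContours(k,0,2)[0]:
    if cv2.contourArea(c)>60: print(cv2.boundingRect(c),cv2.minAreaRect(c))
print('expect base/top',proj(m,[.639,-.168,.084]),proj(m,[.639,-.168,.188]))
im,m=snap('wrist','w11.png'); print('lens expected',proj(m,[.639,-.168,.188]))
h=cv2.cvtColor(im,cv2.COLOR_RGB2HSV); k=(((h[:,:,0]<8)|(h[:,:,0]>172))&(h[:,:,1]>150)&(h[:,:,2]>50)).astype(np.uint8)
for c in cv2.findContours(k,0,2)[0]:
    if cv2.contourArea(c)>60: print(cv2.boundingRect(c))
print(robot.observe()['contact_force'],robot.observe()['tool_pos'])
E
```

```text
(84, 273, 42, 22) ((104.71533203125, 283.5328674316406), (42.71787643432617, 11.619263648986816), 19.98310661315918)
(302, 216, 16, 46) ((309.5, 238.5), (15.0, 45.0), 0.0)
expect base/top [307.28876623 258.10035427] [309.31838422 219.22960099]
lens expected [280.12368965 207.68339684]
(262, 190, 38, 38)
[0.15717859 0.09551829 0.38361114] [ 0.63931675 -0.16919105  0.27996928]
```

The torch stands upright at the expected pixels: it spans rows 216–262 around column 309.5, against an expected base of (307,258) and top of (309,219). Nothing is in contact, so I'll hand in.

```bash
python3 -c "
from cell import robot
print(robot.hand_in())"
```

```text
the job is handed in; nothing more can be done
None
```

The power-cut kit is built on the board in the order asked and handed in at about 27 s; the last images showed the torch upright in the stack, but `hand_in()` returned no verdict, so I can't confirm it passed.

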